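# Stand the washed plate and pan lid in the dish rack

## Task

The washed side plate and the pan lid are leaning on the draining tray. Stand both upright in the wire dish rack, the plate between the tines of the narrow gap and the lid between the tines of the wide gap (the one nearer the robot), each resting fully down on the rack's base wires; set them down gently rather than dropping them. Leave the mug, the bowl and the soap bottle where they are.

Things in the scene. Friction and masses are not known exactly. Their poses are not given: they have to be found in the camera images.
- plate: White ceramic side plate, flat disc 150 mm in diameter, 9 mm thick, about 0.3 kg, face slightly dished. Origin at the centre of its flat back; own z is the disc's axis, out of the dished face. It starts leaning 25 degrees from vertical on the tray: lower edge on the tray floor, back on the tray's bar, top edge leaning towards the robot (the tray's -x), face towards the tray's +x and up.
- plate_mid (a point): The middle of the plate's thickness, on its axis, 4.5 mm from the back.
- lid: Flat pan lid, aluminium disc with a thick black rim, 150 mm in diameter, 14 mm thick, about 0.32 kg; a black knob (26 mm across, 20 mm proud) at the middle of its face. Origin at the centre of its flat back; own z is the disc's axis, towards the knob. Leans on the tray just as the plate does, beside it (centres 180 mm apart along the tray's y, either one on either side).
- lid_mid (a point): The middle of the lid's thickness (without knob), on its axis, 7 mm from the back.
- tray: Fixed grey draining tray, 150 x 380 mm, length along its y, floor 8 mm above the worktop. A steel bar 8 mm thick runs along y 83 mm above the worktop over the tray's middle, held at its ends; the discs lean on it, touching it 85 mm from their lower edge: above that they are free on both sides. Origin at the centre of the underside, z up.
- rack: Fixed wire dish rack on a black drip tray, 250 x 200 mm. Origin at the centre of the underside, z up; x runs across the gaps. Two base wires 6 mm thick run along x at y = +-32 mm, centres 30 mm above the worktop: a disc stands on both, sinking a little between them. Each of two gaps, 110 mm apart, lies between two pairs of tines 5 mm thick at y = +-32 mm, tops 88 mm above the worktop.
- wide_gap (a point): The wide gap, 22 mm free between tines, at the rack's x = -55 mm. The point is where the middle of the lid (point lid_mid) comes to lie when it stands there: midway between the tines, 101 mm above the worktop. Axes as the rack's; the standing lid's axis lies along x, either way round.
- narrow_gap (a point): The narrow gap, 14 mm free between tines, at the rack's x = +55 mm. The point is where the middle of the plate (point plate_mid) comes to lie when it stands there: midway between the tines, 101 mm above the worktop. Axes as the rack's; the standing plate's axis lies along x, either way round.
- mug: White mug, 82 mm across, 95 mm tall. Bystander. Origin at the centre of its underside.
- bowl: Blue bowl, 150 mm across, 65 mm tall. Bystander. Origin at the centre of its underside.
- soap: Clear plastic soap bottle, 60 mm across, 190 mm tall. Bystander. Origin at the centre of its underside.
Not all that is in view belongs to the job. There is more than one size of the plate; the one meant has the size given above.

How it is judged:
By the outcome, as a careful person would: the job done as asked, in the order asked, and still so for the second after the job is handed in, with the robot touching nothing.
It also fails if it takes over 64 s, if anything falls off the work surface, if the arm or the gripper's body presses on something with over 40 N, if the wrist force passes 120 N, or if a joint passes its speed limit or range.

## Robot

A 7-joint arm with a two-finger parallel gripper is mounted at the origin on the work surface. World frame = base frame: x ahead of the robot, y to its left, z up, the work surface at z = 0. Lengths are in m, angles in rad, forces in N, time in s.
With the tool pointing down it reaches from about 0.425 to 0.875 m from the base axis. Payload 8.4 kg.
Tool frame: the origin (TCP) lies at the very end of the fingers, on their centre line; the grasp point (between the pads) lies 19 mm behind it; z points along the fingers, y is the line along which they close (so a half turn about z gives the same grasp; the last joint's range is limited). The gripper opens to 87 mm and grips with 3 to 60 N. Pads are 19 mm wide; open, the fingers measure 117 mm over their backs; the gripper's body (75 mm by 190 mm) begins 51 mm behind the grasp point.
Start: joints at [-1.387, 0.333, 0.04, 1.465, -0.013, 1.343, -0.059], TCP at [0.181, 0.624, 0.223] pointing down, gripper open.
Joint ranges: [-2.58, 2.58], [-0.38, 2.09], [-1.3, 1.39], [0.25, 2.4], [-1.5, 4.64], [0.08, 2.09], [-2.65, 2.65]. Speed limits (rad/s): [2.22, 2.22, 2.79, 2.79, 3.14, 3.14, 3.14].

## Interface

Orientations are given as a unit quaternion [w, x, y, z].
In Python, from workcell import bot gives the robot as it stands. The module is installed in compiled form; this text tells all that it offers.
- The arm moves only by the tool send_rows, never from a script. Its argument "motion" is a list of rows, each a list of 3 entries, a list of its own where there are three numbers: the shift along the world's x, y, z in m, then the turn about the world's z in rad, then the opening, from -1 (shut) to 1 (fully open), so that 0 is half open. A call has 1 to 8 rows; each row is the pose to reach, as a shift and turn from the pose commanded when the call began; what a row does not reach only later rows make up. A row lasts 1/10 s, in which the tool goes at most 50 mm and 8.59 degrees, less where a joint would pass 70% of its speed; a pose out of reach is approached as far as the arm can. A call with a gripper value outside its range is refused whole. The fingers move at their own pace and stop on an object; the grip force is fixed at half the most. Time passes only in rows, so rows that repeat a pose let the fingers close. It gives the time, the measured TCP pose, the force, the opening and the grip force at its end, in the units of the state.
- bot.get_state(): the state, without advancing time (a new reading comes with each control period).
- bot.read_camera(name): name is "scene" or "top" or "wrist"; returns (picture, depth): 420x560x3 uint8, red, green, blue; 420x560 float32, m along the optical axis (not along the pixel's ray), 0 where there is no reading.
- bot.get_calibration(name): a dict with "K" (3x3 intrinsics, pixels), "world_to_cam" (4x4, takes a point from world to camera coordinates). Camera axes: x right, y down, z forward; pixel columns grow to the right and rows downward; lengths in m; the calibration is good to about 2 mm. A picture is of the moment at which its call begins: read the wrist's pose just before it. get_calibration takes no time and is no camera call; for the wrist camera it gives the pose at the moment of the call.
- bot.sign_off(): hands the job in; it is judged then, once.
Trained networks look in the newest picture that a camera, given by its name, has taken for a name from the list of things; names that differ only in an ending like _2 or _b are one class to them, and where a whole thing is asked for, a point or a joint stands for the part that bears it (a point fixed in the world has none). Each returns a list of dicts, best first, with "conf" (0 to 1); they miss things now and then, are a little off and sometimes report something else, mostly with a low value. They report only what shows in the picture. A call takes as long as a camera call. They do not tell look-alikes from the thing itself.
- bot.find_in(camera, name): "extent" ([left, top, width, height] in pixels, round what is visible of it).
- bot.silhouettes(camera, name): "region" (420x560 bool, what is visible of it) and "extent" ([left, top, width, height] in pixels, round what is visible of it).
- bot.place_of(camera, name): "xy" ([column, row] in pixels: a listed point, or the origin of a listed thing).
The state is a dict: "time_s": time; "joints": joint angles; "qd": joint speeds; "joint_torque": joint torques, N m; "position": TCP position; "tcp_rot": TCP orientation; "contact_force": force on the tool from outside, world axes, zero at the start; "wrist_torque": the same for the moment, N m; "finger_gap": finger opening in m; "finger_force": force on a finger pad.
Only numpy, scipy, OpenCV 4.12 (cv2) and the standard library are available. Lean on these libraries where they do the work, as an engineer would, in place of code of your own. Each camera call takes 0.05 s, during which the arm holds its last target. There are 200 camera calls.

## Working session

There is one attempt and no reset: what is moved stays moved. The work goes in short steps, Python scripts to look and compute and a tool call to move; the robot and the scene stay as the last step left them, time stands still between calls to the robot, and variables do not carry over. Pictures are saved under pics/ and viewed, at most 10 in all, crops included, and the job is handed in when it is done.

Besides the shell and the picture viewer there is one more tool, called after "Call:" as name([rows], argument=value, ...), one row to a line, values as JSON. send_rows: Moves the arm, as the interface text tells. Its arguments: {"type":"object","properties":{"motion":{"type":"array"}},"required":["motion"]}

```bash
mkdir -p pics
cat > h.py <<'E'
import numpy as np, cv2
from workcell import bot
def cam(n):
    im,d=bot.read_camera(n); c=bot.get_calibration(n); return im,d,np.array(c["K"]),np.array(c["world_to_cam"])
def cloud(d,K,T):
    v,u=np.mgrid[:d.shape[0],:d.shape[1]]
    p=np.stack([(u-K[0,2])*d/K[0,0],(v-K[1,2])*d/K[1,1],d,np.ones_like(d)],-1)
    w=(p@np.linalg.inv(T).T)[...,:3]; w[d<=0]=np.nan; return w
def save(n,im): cv2.imwrite('pics/'+n,im[...,::-1])
E
python3 - <<'E'
from h import *
print(bot.get_state())
for n in("scene","top"):
    im,d,K,T=cam(n); save(n+'1.png',im); w=cloud(d,K,T); np.save(n+'.npy',w)
    for t in("plate","lid","tray","rack","mug","bowl","soap"):
        for r in bot.silhouettes(n,t)[:4]:
            p=w[r["region"]]; p=p[~np.isnan(p[:,0])]
            print(n,t,round(r["conf"],2),r["extent"],np.median(p,0).round(3) if len(p) else 0, np.percentile(p,[2,98],axis=0).round(3).tolist() if len(p) else 0)
    for t in("wide_gap","narrow_gap","plate_mid","lid_mid"): print(n,t,[(np.round(r["xy"]),round(r["conf"],2)) for r in bot.place_of(n,t)[:3]])
E
```

```text
{'time_s': 0.0, 'joints': array([-1.38720989,  0.33391376,  0.03986797,  1.46628762, -0.01341586,
        1.34334299, -0.05848955]), 'qd': array([-5.68103962e-04,  1.87432067e-04, -9.10998312e-04,  1.02139695e-03,
        6.05420563e-04, -1.56259638e-03, -9.67615415e-05]), 'joint_torque': array([-5.24419993e-04, -6.56355429e+01,  1.33489598e+00, -4.03803456e+01,
       -5.98222925e-02,  4.48693126e-02,  1.40524680e-04]), 'position': array([0.18125402, 0.62370157, 0.22164937]), 'tcp_rot': array([-7.07041720e-05,  1.40925031e-01,  9.90019911e-01, -8.39902510e-04]), 'contact_force': array([-0.09797885,  0.14598916,  0.86085351]), 'wrist_torque': array([-0.03428452, -0.02321649, -0.0318479 ]), 'finger_force': 0.0, 'finger_gap': 0.08693888925236339}
scene plate 0.88 [285.3, 173.4, 39.6, 43.1] [0.535 0.134 0.08 ] [[0.506, 0.065, 0.017], [0.566, 0.201, 0.142]]
scene plate 0.68 [372.3, 158.9, 56.9, 37.7] [0.546 0.548 0.009] [[0.453, 0.456, 0.002], [0.635, 0.637, 0.017]]
scene plate 0.59 [271.4, 146.5, 53.1, 29.7] [0.274 0.265 0.009] [[0.186, 0.171, 0.002], [0.361, 0.348, 0.017]]
scene plate 
[... 2199 characters left out ...]
 -0.3, -0.001], [0.634, -0.113, 0.037]]
top mug 0.94 [293.0, 133.1, 23.8, 35.9] [ 0.769 -0.059  0.04 ] [[0.7, -0.096, 0.0], [0.798, -0.022, 0.097]]
top mug 0.22 [219.2, 205.1, 47.6, 18.4] [0.533 0.134 0.082] [[0.502, 0.065, 0.007], [0.568, 0.2, 0.146]]
top bowl 0.7 [428.2, 205.2, 45.6, 47.2] [ 0.506 -0.552  0.025] [[0.437, -0.604, 0.0], [0.569, -0.478, 0.066]]
top soap 0.59 [218.0, 131.2, 17.8, 31.9] [0.747 0.189 0.124] [[0.731, 0.167, 0.01], [0.776, 0.217, 0.192]]
top wide_gap [(array([348., 235.]), 0.93)]
top narrow_gap [(array([352., 203.]), 0.7)]
top plate_mid [(array([121., 211.]), 0.79), (array([204., 296.]), 0.76), (array([243., 213.]), 0.73)]
top lid_mid [(array([183., 211.]), 0.79)]
```

```bash
cat > fit.py <<'E'
from h import *
def disc(n,t,w,near):
    best=None
    for r in bot.silhouettes(n,t):
        m=cv2.erode(r["region"].astype(np.uint8),np.ones((3,3)))>0
        p=w[m]; p=p[~np.isnan(p[:,0])]; p=p[p[:,2]>.03]
        if len(p)<20 or np.linalg.norm(np.median(p,0)[:2]-near)>.06: continue
        for _ in range(4):
            c=p.mean(0); nn=np.linalg.svd(p-c)[2][2]; e=(p-c)@nn; p=p[abs(e)<max(.003,1.5*e.std())]
        nn*=np.sign(nn[0]); q=w[r["region"]]; q=q[~np.isnan(q[:,0])]; q=q[abs((q-c)@nn)<.012]
        print(n,t,"c",c.round(4),"n",nn.round(3),"tilt",np.degrees(np.arcsin(nn[2])).round(1),"yaw",np.degrees(np.arctan2(nn[1],nn[0])).round(1),"ext y,z",np.percentile(q,[1,99],axis=0)[:,1:].round(3).tolist()); return
E
python3 - <<'E'
from fit import *
ims=[]
for n in("scene","top"):
    im,d,K,T=cam(n); w=cloud(d,K,T)
    disc(n,"plate",w,np.array([.533,.133])); disc(n,"lid",w,np.array([.55,.308]))
    m=(w[...,0]>.36)&(w[...,0]<.68)&(w[...,1]<-.08)&(w[...,1]>-.34)&(w[...,2]>.05)&(w[...,2]<.12)
    p=w[m]; print(n,len(p)); 
    if n=="top" or 1:
        for q in p[np.lexsort((p[:,0],))][::max(1,len(p)//40)]: print(q.round(3).tolist(),end=' ')
    for t,z in(("wide_gap",.101),("narrow_gap",.101),("tray",0),("rack",0),("lid_mid",None)):
        if z is None: continue
        r=bot.place_of(n,t)
        if r:
            Ti=np.linalg.inv(T); v=Ti[:3,:3]@np.linalg.inv(K)@np.array([*r[0]["xy"],1]); o=Ti[:3,3]; print("\n",n,t,(o+v*(z-o[2])/v[2]).round(4),r[0]["conf"])
    x0,y0,ww,hh=(160,120,240,180) if n=="scene" else (80,120,320,220)
    ims.append(cv2.resize(im[y0:y0+hh,x0:x0+ww],(800,int(800*hh/ww)),interpolation=cv2.INTER_CUBIC))
save("s2.png",ims[0]);save("t2.png",ims[1])
E
```

```text
scene plate c [0.5325 0.1341 0.0841] n [ 0.906 -0.07   0.418] tilt 24.7 yaw -4.4 ext y,z [[0.064, 0.017], [0.203, 0.144]]
scene lid c [0.5538 0.3084 0.0871] n [ 0.904 -0.073  0.421] tilt 24.9 yaw -4.6 ext y,z [[0.241, 0.019], [0.383, 0.145]]
scene 121
[0.443, -0.237, 0.06] [0.448, -0.174, 0.054] [0.449, -0.237, 0.052] [0.451, -0.238, 0.079] [0.451, -0.237, 0.062] [0.452, -0.171, 0.065] [0.453, -0.238, 0.085] [0.454, -0.176, 0.055] [0.454, -0.237, 0.073] [0.456, -0.242, 0.068] [0.474, -0.238, 0.072] [0.476, -0.241, 0.058] [0.477, -0.237, 0.061] [0.478, -0.177, 0.057] [0.478, -0.236, 0.075] [0.479, -0.237, 0.072] [0.479, -0.173, 0.061] [0.48, -0.174, 0.053] [0.481, -0.178, 0.056] [0.482, -0.174, 0.067] [0.561, -0.241, 0.078] [0.562, -0.241, 0.088] [0.563, -0.242, 0.073] [0.564, -0.243, 0.069] [0.565, -0.178, 0.065] [0.566, -0.175, 0.052] [0.566, -0.178, 0.062] [0.567, -0.178, 0.076] [0.568, -0.242, 0.068] [0.571, -0.178, 0.053] [0.581, -0.176, 0.053] [0.582, -0.244, 0.069] [0.583, -0.242, 0.064] [0.584, -0.242, 0.061] [0.584, -0.177, 0.064] [0.584, -0.243, 0.053] [0.585, -0.18, 0.067] 
[... 991 characters left out ...]
085] [0.561, -0.24, 0.054] [0.561, -0.243, 0.072] [0.562, -0.243, 0.09] [0.562, -0.241, 0.066] [0.562, -0.24, 0.086] [0.563, -0.177, 0.055] [0.564, -0.24, 0.055] [0.564, -0.178, 0.069] [0.565, -0.176, 0.085] [0.565, -0.179, 0.084] [0.565, -0.176, 0.062] [0.58, -0.242, 0.078] [0.58, -0.243, 0.057] [0.581, -0.241, 0.05] [0.582, -0.241, 0.067] [0.582, -0.243, 0.087] [0.582, -0.241, 0.085] [0.583, -0.181, 0.053] [0.583, -0.178, 0.052] [0.584, -0.178, 0.071] [0.585, -0.179, 0.084] [0.585, -0.177, 0.081] [0.586, -0.177, 0.058] 
 top wide_gap [ 0.4742 -0.1961  0.101 ] 0.7

 top narrow_gap [ 0.5764 -0.2109  0.101 ] 0.61

 top tray [0.5279 0.2178 0.    ] 0.69

 top rack [ 0.5204 -0.1979  0.    ] 0.84
```

View pics/s2.png

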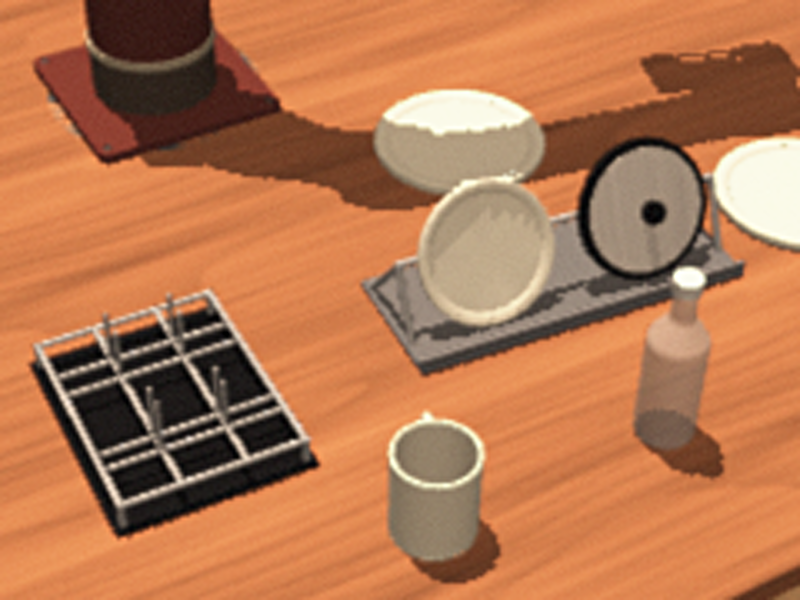

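View pics/t2.png

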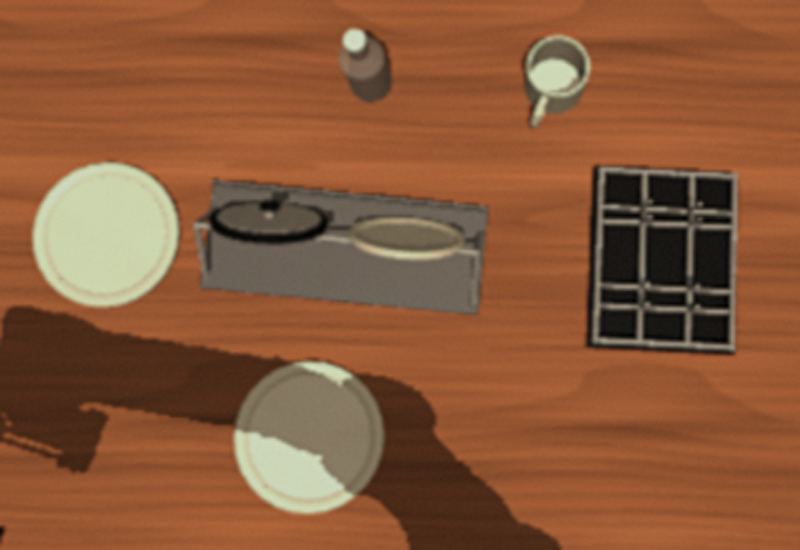

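The leaning plate is at scene crop (485,250) and stands about 140–150 mm. The flat plates at (460,140) and (770,190) measure about 180 mm, so they are decoys. The enlarged crop confirms the leaning one. The lid is at (643,208) and the rack at (170,410). Its tines give a yaw of about -2.2°, with the narrow gap at (.5735,-.210) and the wide gap at (.464,-.206).

Call:
send_rows([
  [[0.04,-0.06,0.03],-0.14,1],
  [[0.08,-0.12,0.04],-0.28,1],
  [[0.11,-0.17,0.05],-0.42,1],
  [[0.14,-0.21,0.05],-0.56,1],
  [[0.165,-0.245,0.05],-0.684,1],
  [[0.165,-0.245,0.05],-0.684,1],
  [[0.165,-0.245,0.05],-0.684,1],
  [[0.165,-0.245,0.05],-0.684,1],
])

```text
time_s: 2.7
position: [0.3473, 0.3782, 0.2731]
tcp_rot: [-0.0, 0.466, 0.885, 0.001]
contact_force: [-0.9, 0.5, 0.5]
finger_gap: 0.0871
finger_force: 0.0
```

Call:
send_rows([
  [[0.03,-0.04,0],-0.14,1],
  [[0.06,-0.08,0],-0.28,1],
  [[0.09,-0.12,0],-0.42,1],
  [[0.12,-0.17,0],-0.56,1],
  [[0.15,-0.21,0],-0.684,1],
  [[0.165,-0.244,0],-0.684,1],
  [[0.165,-0.244,0],-0.684,1],
  [[0.165,-0.244,0],-0.684,1],
])

```text
time_s: 3.5
position: [0.5114, 0.1359, 0.2723]
tcp_rot: [-0.0, 0.735, 0.678, -0.0]
contact_force: [-1.0, 1.4, -0.7]
finger_gap: 0.0874
finger_force: 0.0
```

Run:
```python
from fit import *
im,d,K,T=cam("wrist"); w=cloud(d,K,T); save("w1.png",im)
disc("wrist","plate",w,np.array([.533,.133])); disc("wrist","lid",w,np.array([.55,.308]))
m=(w[...,2]>.12)&(w[...,2]<.135)&(w[...,0]>.45)&(w[...,0]<.6)&(w[...,1]<.25)&(w[...,1]>.02); p=w[m]; print(len(p),np.percentile(p,[5,50,95],axis=0).round(4).tolist())
m=(w[...,2]>.143)&(w[...,2]<.152)&(w[...,0]>.45)&(w[...,0]<.6)&(w[...,1]<.25)&(w[...,1]>.02); p=w[m]; print(len(p),np.percentile(p,[5,50,95],axis=0).round(4).tolist() if len(p) else 0)
```

```text
wrist plate c [0.529  0.1391 0.0946] n [ 0.909 -0.073  0.41 ] tilt 24.2 yaw -4.6 ext y,z [[0.066, 0.019], [0.205, 0.146]]
wrist lid c [0.5492 0.2744 0.0916] n [ 0.898 -0.085  0.431] tilt 25.5 yaw -5.4 ext y,z [[0.241, 0.022], [0.309, 0.142]]
816 [[0.507, 0.0854, 0.1207], [0.514, 0.1486, 0.1269], [0.5217, 0.1909, 0.1343]]
423 [[0.5011, 0.1188, 0.1432], [0.5057, 0.1374, 0.1446], [0.5095, 0.1556, 0.1467]]
```

View pics/w1.png

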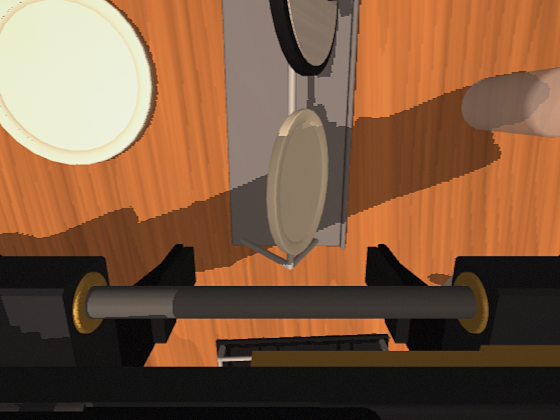

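The wrist view shows the plate between the open fingers' lane (top at about (300,115)–(290,250)), with the lid behind it at (310,30). This agrees with the fit.

Call:
send_rows([
  [[0,0.001,-0.05],0,1],
  [[-0.001,0.001,-0.1],0,1],
  [[-0.001,0.001,-0.14],0,1],
  [[-0.001,0.001,-0.166],0,1],
  [[-0.001,0.001,-0.166],0,1],
  [[-0.001,0.001,-0.166],0,0.2],
  [[-0.001,0.001,-0.166],0,-0.2],
  [[-0.001,0.001,-0.166],0,-0.4],
])

```text
time_s: 4.45
position: [0.5114, 0.1369, 0.1083]
tcp_rot: [0.0, 0.735, 0.678, 0.001]
contact_force: [0.9, -0.1, -0.4]
finger_gap: 0.0705
finger_force: 0.0
```

Call:
send_rows([
  [[0,0,0],0,-0.6],
  [[0,0,0],0,-0.8],
  [[0,0,0],0,-1],
  [[0,0,0],0,-1],
  [[0,0,0],0,-1],
  [[0,0,0],0,-1],
])

```text
time_s: 5.05
position: [0.5127, 0.136, 0.1074]
tcp_rot: [0.002, 0.735, 0.678, 0.002]
contact_force: [4.7, -0.1, 5.5]
finger_gap: 0.024
finger_force: 27.5
```

Call:
send_rows([
  [[0.004,0,0.004],0,-1],
  [[0.008,0,0.008],0,-1],
  [[0.012,0,0.012],0,-1],
  [[0.016,0,0.016],0,-1],
  [[0.02,0,0.02],0,-1],
  [[0.024,0,0.024],0,-1],
  [[0.026,0,0.026],0,-1],
  [[0.026,0,0.026],0,-1],
])

```text
time_s: 5.85
position: [0.5359, 0.1362, 0.1322]
tcp_rot: [-0.0, 0.735, 0.678, -0.001]
contact_force: [-0.7, 0.2, -3.1]
finger_gap: 0.0082
finger_force: 29.9
```

Call:
send_rows([
  [[0,0,0.03],0,-1],
  [[0,0,0.07],0,-1],
  [[0,0,0.11],0,-1],
  [[0,0,0.12],0,-1],
  [[0,0,0.12],0,-1],
])

```text
time_s: 6.35
position: [0.5367, 0.1365, 0.2536]
tcp_rot: [-0.0, 0.735, 0.678, 0.001]
contact_force: [-0.0, 0.2, -3.9]
finger_gap: 0.0091
finger_force: 30.0
```

Call:
send_rows([
  [[0.003,-0.03,0],0.01,-1],
  [[0.008,-0.07,0],0.02,-1],
  [[0.013,-0.12,0],0.03,-1],
  [[0.018,-0.17,0],0.042,-1],
  [[0.025,-0.22,0],0.042,-1],
  [[0.03,-0.27,0],0.042,-1],
  [[0.034,-0.31,0],0.042,-1],
  [[0.0365,-0.335,0],0.042,-1],
])

```text
time_s: 7.15
position: [0.571, -0.2026, 0.2501]
tcp_rot: [-0.001, 0.722, 0.692, -0.002]
contact_force: [-0.6, 0.5, -3.3]
finger_gap: 0.0092
finger_force: 30.0
```

Call:
send_rows([
  [[0,-0.008,0],0,-1],
  [[0,-0.012,0],0,-1],
  [[0,-0.012,0],0,-1],
  [[0,-0.012,0],0,-1],
  [[0,-0.012,0],0,-1],
])

```text
time_s: 7.65
position: [0.5732, -0.2092, 0.2524]
tcp_rot: [-0.0, 0.72, 0.694, 0.0]
contact_force: [-0.3, 0.7, -3.4]
finger_gap: 0.0089
finger_force: 30.0
```

```bash
cat > chk.py <<'E'
from h import *
import sys
x0,y0=float(sys.argv[1]),float(sys.argv[2])
s=bot.get_state(); print(s["position"].round(4),s["tcp_rot"].round(3))
ims=[]
for n in("scene","wrist","top"):
    im,d,K,T=cam(n); ims.append(im); w=cloud(d,K,T)
    b=(abs(w[...,0]-x0)<.03)&(abs(w[...,1]-y0)<.1)&(w[...,2]>.093)
    b&=w[...,2]<float(sys.argv[3]); p=w[b]
    if len(p)>20:
        print(n,len(p),"min",np.percentile(p,1,axis=0).round(4),"max",np.percentile(p,99,axis=0).round(4))
        c=p.mean(0); nn=np.linalg.svd(p-c,full_matrices=False)[2][2]; nn*=np.sign(nn[0]);e=(p-c)@nn; k=abs(e)<.006; c=p[k].mean(0); nn=np.linalg.svd(p[k]-c,full_matrices=False)[2][2]; nn*=np.sign(nn[0]); print("  plane",c.round(4),nn.round(3))
    t=(w[...,0]>.42)&(w[...,0]<.61)&(w[...,1]<-.16)&(w[...,1]>-.26)&(w[...,2]>.06)&(w[...,2]<.092); q=w[t]
    for lo,hi in((.44,.463),(.468,.49),(.553,.5735),(.5735,.597)):
        for yl,yh in((-.255,-.225),(-.195,-.16)):
            r=q[(q[:,0]>lo)&(q[:,0]<hi)&(q[:,1]>yl)&(q[:,1]<yh)]
            if len(r)>3: print("  ",len(r),np.median(r,0).round(4))
save(sys.argv[4],np.hstack([cv2.resize(ims[0][120:330,140:420],(400,300)),cv2.resize(ims[1],(400,300))]))
E
python3 chk.py .5735 -.21 .24 p1.png
```

```text
[ 0.5732 -0.2092  0.2524] [-0.     0.72   0.694  0.   ]
scene 1136 min [ 0.568  -0.2799  0.1447] max [ 0.5823 -0.1376  0.2392]
  plane [ 0.5743 -0.2089  0.1964] [ 0.999 -0.033  0.015]
   8 [ 0.4784 -0.2388  0.0733]
   12 [ 0.5634 -0.241   0.0712]
   8 [ 0.5655 -0.1776  0.0801]
   14 [ 0.5836 -0.2427  0.0768]
   13 [ 0.5854 -0.1791  0.0731]
wrist 194 min [ 0.5722 -0.1406  0.2151] max [ 0.5808 -0.1354  0.2398]
  plane [ 0.5765 -0.138   0.231 ] [ 0.001 -0.98  -0.2  ]
   71 [ 0.4517 -0.2382  0.0775]
   69 [ 0.4544 -0.175   0.0791]
   68 [ 0.4786 -0.2389  0.0773]
   62 [ 0.4813 -0.1757  0.0798]
   6 [ 0.5647 -0.178   0.0852]
   15 [ 0.5849 -0.2426  0.084 ]
   22 [ 0.586  -0.1788  0.0863]
top 109 min [ 0.5687 -0.2014  0.1447] max [ 0.5789 -0.1352  0.2392]
  plane [ 0.5705 -0.1675  0.1985] [ 0.999 -0.054  0.   ]
   4 [ 0.5648 -0.1767  0.0773]
```

View pics/p1.png

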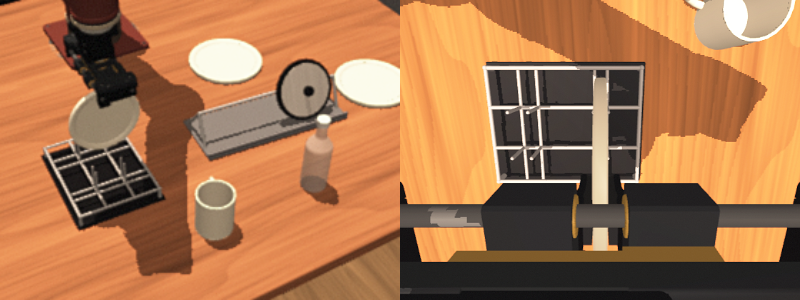

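The plate hangs upright over the narrow gap, at wrist (600,150) between the tine pairs, with its bottom at about z=0.143. I'll lower it now.

Call:
send_rows([
  [[0,-0.001,-0.02],0,-1],
  [[0,-0.001,-0.04],0,-1],
  [[0,-0.001,-0.055],0,-1],
  [[0,-0.001,-0.07],0,-1],
  [[0,-0.001,-0.08],0,-1],
  [[0,-0.001,-0.09],0,-1],
  [[0,-0.001,-0.1],0,-1],
  [[0,-0.001,-0.1],0,-1],
])

```text
time_s: 8.6
position: [0.5723, -0.2115, 0.1512]
tcp_rot: [-0.001, 0.72, 0.694, -0.001]
contact_force: [0.3, 0.1, -3.9]
finger_gap: 0.0086
finger_force: 30.0
```

Call:
send_rows([
  [[0,0,-0.003],0,-1],
  [[0,0,-0.006],0,-1],
  [[0,0,-0.009],0,-1],
  [[0,0,-0.011],0,-1],
  [[0,0,-0.011],0,-1],
])

```text
time_s: 9.1
position: [0.5728, -0.2118, 0.1413]
tcp_rot: [-0.0, 0.72, 0.694, -0.0]
contact_force: [0.1, -0.1, -3.3]
finger_gap: 0.0088
finger_force: 30.0
```

```bash
python3 chk.py .5735 -.21 .12 p2.png
```

```text
[ 0.5728 -0.2118  0.1413] [-0.     0.72   0.694 -0.   ]
scene 325 min [ 0.5672 -0.2836  0.0931] max [ 0.5808 -0.1393  0.1195]
  plane [ 0.5737 -0.2108  0.1064] [ 0.999 -0.039  0.029]
   10 [ 0.4504 -0.2373  0.0733]
   8 [ 0.4777 -0.2387  0.0768]
   52 [ 0.5712 -0.2422  0.0799]
   30 [ 0.5721 -0.1848  0.0743]
   31 [ 0.5757 -0.2419  0.0735]
   59 [ 0.5761 -0.1779  0.0766]
wrist 75 min [ 0.572  -0.1399  0.1044] max [ 0.5808 -0.1375  0.12  ]
  plane [ 0.5764 -0.1386  0.1129] [0.006 0.992 0.123]
   195 [ 0.4519 -0.2377  0.0771]
   200 [ 0.4544 -0.1745  0.0778]
   25 [ 0.4783 -0.2381  0.0634]
   168 [ 0.4813 -0.1753  0.0785]
   72 [ 0.5664 -0.1776  0.086 ]
   95 [ 0.5852 -0.1783  0.0846]
top 26 min [ 0.5647 -0.1888  0.0943] max [ 0.5756 -0.1374  0.1174]
  plane [ 0.5703 -0.1658  0.1063] [ 0.995 -0.076 -0.059]
   17 [ 0.5696 -0.1743  0.0766]
```

View pics/p2.png

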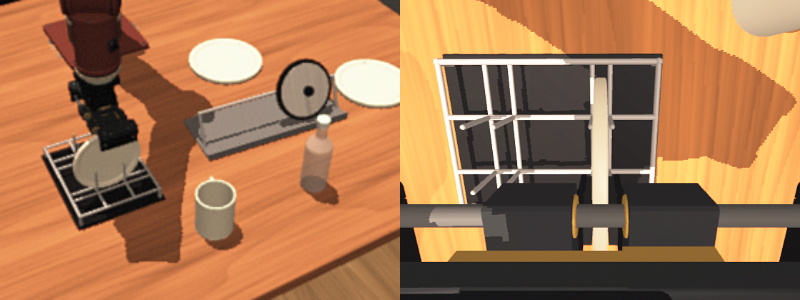

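The plate is between the narrow tines with no side force. I'll feel for the base wires.

Call:
send_rows([
  [[0,0.001,-0.001],0,-1],
  [[0,0.001,-0.002],0,-1],
  [[0,0.001,-0.003],0,-1],
  [[0,0.001,-0.004],0,-1],
  [[0,0.001,-0.004],0,-1],
])

```text
time_s: 9.75
position: [0.5738, -0.2114, 0.1395]
tcp_rot: [0.001, 0.72, 0.693, 0.001]
contact_force: [-2.9, 0.6, 13.2]
finger_gap: 0.0088
finger_force: 30.1
```

Call:
send_rows([
  [[0,0,-0.001],0,-1],
  [[0,0,-0.002],0,-1],
  [[0,0,-0.002],0,-1],
])

```text
time_s: 10.05
position: [0.5747, -0.2117, 0.1393]
tcp_rot: [0.002, 0.72, 0.694, 0.002]
contact_force: [-4.5, 1.9, 24.9]
finger_gap: 0.0089
finger_force: 30.2
```

```bash
cat > circ.py <<'E'
from h import *
import sys
from scipy.optimize import least_squares
x0,y0,zc=map(float,sys.argv[1:4])
s=bot.get_state(); print(s["position"].round(4),s["contact_force"].round(1))
im,d,K,T=cam("scene"); w=cloud(d,K,T)
b=(abs(w[...,0]-x0)<.012)&(abs(w[...,1]-y0)<.085)&(abs(w[...,2]-zc)<.085); b=b.astype(np.uint8)
p=w[b>0]; c=p.mean(0); print("n",np.linalg.svd(p-c,full_matrices=False)[2][2].round(3),c.round(4))
er=b-cv2.erode(b,np.ones((3,3),np.uint8)); e=w[er>0][:,1:]
R=.0745
r=least_squares(lambda q:np.hypot(e[:,0]-q[0],e[:,1]-q[1])-R,[y0,zc],loss="soft_l1",f_scale=.002)
k=abs(r.fun)<.004; print(len(e),k.sum(),"centre y,z",r.x.round(4))
E
python3 circ.py .5745 -.21 .103
```

```text
[ 0.5747 -0.2117  0.1393] [-4.5  1.9 24.9]
n [ 1.    -0.025  0.009] [ 0.5753 -0.2165  0.0886]
353 84 centre y,z [-0.2146  0.095 ]
```

Call:
send_rows([
  [[0,0,0.002],0,-1],
  [[0,0,0.004],0,-1],
  [[0,0,0.004],0,-1],
  [[0,0,0.004],0,-1],
])

```text
time_s: 10.5
position: [0.5732, -0.2111, 0.1398]
tcp_rot: [0.0, 0.72, 0.694, 0.0]
contact_force: [0.3, -0.6, 2.9]
finger_gap: 0.0089
finger_force: 30.0
```

Call:
send_rows([
  [[0,0,0],0,-0.7],
  [[0,0,0],0,-0.65],
  [[0,0,0],0,-0.55],
  [[0,0,0],0,-0.5],
  [[0,0,0],0,-0.5],
  [[0,0,0],0,-0.5],
])

```text
time_s: 11.1
position: [0.5729, -0.2108, 0.1395]
tcp_rot: [-0.0, 0.72, 0.694, -0.0]
contact_force: [0.7, 0.7, -0.2]
finger_gap: 0.0215
finger_force: 0.0
```

```bash
python3 chk.py .5735 -.21 .13 p3.png
python3 - <<'E'
from h import *
for n in ("scene","top"):
    im,d,K,T=cam(n);w=cloud(d,K,T)
    for r in bot.place_of(n,"plate_mid")[:4]:
        Ti=np.linalg.inv(T); v=Ti[:3,:3]@np.linalg.inv(K)@np.array([*r["xy"],1]); o=Ti[:3,3]; print(n,r["conf"],(o+v*(.573-o[0])/v[0]).round(4))
E
```

```text
[ 0.5729 -0.2108  0.1395] [-0.     0.72   0.694 -0.   ]
scene 413 min [ 0.5678 -0.2831  0.0933] max [ 0.5821 -0.1382  0.1297]
  plane [ 0.574  -0.2121  0.1103] [ 0.999 -0.033 -0.009]
   9 [ 0.4488 -0.2376  0.0714]
   10 [ 0.478  -0.239   0.0757]
   47 [ 0.5718 -0.2438  0.0787]
   21 [ 0.5727 -0.1774  0.0773]
   33 [ 0.5761 -0.242   0.0755]
   61 [ 0.5764 -0.1791  0.0755]
wrist 247 min [ 0.5721 -0.1432  0.1022] max [ 0.5809 -0.1365  0.1297]
  plane [ 0.5765 -0.1398  0.1199] [0.011 0.974 0.225]
   134 [ 0.4513 -0.2372  0.0771]
   205 [ 0.4543 -0.1744  0.0772]
   6 [ 0.478  -0.2376  0.0617]
   170 [ 0.4813 -0.1752  0.0786]
   88 [ 0.5634 -0.2412  0.0798]
   86 [ 0.5665 -0.1774  0.0856]
   128 [ 0.5832 -0.2418  0.0795]
   96 [ 0.5852 -0.1783  0.0834]
top 37 min [ 0.569  -0.1867  0.094 ] max [ 0.58   -0.1368  0.1287]
  plane [ 0.5713 -0.158   0.1136] [ 0.995 -0.097 -0.002]
   18 [ 0.5697 -0.1759  0.0765]
scene 0.82 [0.573  0.5093 0.0348]
scene 0.79 [ 0.573  -0.203   0.0936]
scene 0.65 [0.573  0.0774 0.2615]
top 0.65 [ 0.573   0.6433 -0.2371]
top 0.63 [ 0.573  -0.6096  5.1532]
top 0.5 [ 0.573  -0.206   0.1157]
```

Call:
send_rows([
  [[0,0,0.01],0,-0.5],
  [[0,0,0.03],0,-0.5],
  [[0,0,0.06],0,-0.5],
  [[0,0,0.1],0,0],
  [[0,0,0.13],0,0.5],
  [[0,0,0.13],0,1],
])

```text
time_s: 12.05
position: [0.5745, -0.2121, 0.2748]
tcp_rot: [0.003, 0.721, 0.693, 0.002]
contact_force: [0.4, -0.4, -0.5]
finger_gap: 0.0383
finger_force: 0.0
```

Call:
send_rows([
  [[-0.003,0.03,0],-0.01,1],
  [[-0.007,0.07,0],-0.02,1],
  [[-0.011,0.12,0],-0.03,1],
  [[-0.015,0.165,0],-0.045,1],
  [[-0.019,0.21,0],-0.045,1],
  [[-0.022,0.25,0],-0.045,1],
  [[-0.024,0.265,0],-0.045,1],
  [[-0.024,0.265,0],-0.045,1],
])

```text
time_s: 12.85
position: [0.5484, 0.0569, 0.2693]
tcp_rot: [-0.0, 0.734, 0.679, -0.0]
contact_force: [0.4, 0.5, 0.6]
finger_gap: 0.0862
finger_force: 0.0
```

Call:
send_rows([
  [[-0.002,0.03,0],0,1],
  [[-0.006,0.07,0],0,1],
  [[-0.01,0.12,0],0,1],
  [[-0.015,0.165,0],0,1],
  [[-0.019,0.21,0],0,1],
  [[-0.022,0.25,0],0,1],
  [[-0.023,0.26,0],0,1],
  [[-0.023,0.26,0],0,1],
])

```text
time_s: 13.65
position: [0.5262, 0.3143, 0.269]
tcp_rot: [0.0, 0.736, 0.678, -0.001]
contact_force: [0.4, -1.0, 0.1]
finger_gap: 0.0866
finger_force: 0.0
```

Run:
```python
from fit import *
s=bot.get_state(); print(s["position"].round(4),s["tcp_rot"].round(3))
im,d,K,T=cam("wrist"); w=cloud(d,K,T); disc("wrist","lid",w,np.array([.55,.308]))
m=(w[...,2]>.143)&(w[...,2]<.156)&(abs(w[...,0]-.53)<.06)&(abs(w[...,1]-.31)<.1); p=w[m]; print(len(p),np.percentile(p,[5,50,95],axis=0).round(4).tolist() if len(p) else 0)
ims=[im]
im,d,K,T=cam("scene"); w=cloud(d,K,T); disc("scene","lid",w,np.array([.55,.308]))
for n in("scene","top"):
    if n=="top": im2,d,K,T=cam("top"); w=cloud(d,K,T)
    m=(abs(w[...,0]-.574)<.03)&(abs(w[...,1]+.21)<.09)&(w[...,2]>.1); p=w[m]; print(n,len(p),p.min(0).round(4),p.max(0).round(4)); q=p[p[:,2]>.165]; print(np.median(q,0).round(4)); 
    q=p[p[:,2]<.12]; print(np.median(q,0).round(4)) if len(q) else 0
save("l1.png",np.hstack([cv2.resize(im[120:330,140:420],(400,300)),cv2.resize(ims[0],(400,300))]))
```

```text
[0.5262 0.3143 0.269 ] [ 0.     0.736  0.678 -0.001]
wrist lid c [0.5496 0.3173 0.1028] n [ 0.898 -0.071  0.434] tilt 25.7 yaw -4.5 ext y,z [[0.245, 0.03], [0.382, 0.148]]
792 [[0.5179, 0.2908, 0.1433], [0.5243, 0.3148, 0.1456], [0.5299, 0.3357, 0.1484]]
scene lid c [0.5537 0.3095 0.0879] n [ 0.9   -0.073  0.43 ] tilt 25.5 yaw -4.7 ext y,z [[0.241, 0.016], [0.383, 0.146]]
scene 786 [ 0.564  -0.2857  0.1001] [ 0.5832 -0.135   0.1807]
[ 0.576  -0.2121  0.1715]
[ 0.5736 -0.2134  0.1097]
top 291 [ 0.5654 -0.2829  0.1006] [ 0.5805 -0.1369  0.1792]
[ 0.5729 -0.2129  0.1722]
[ 0.5687 -0.2079  0.1086]
```

View pics/l1.png

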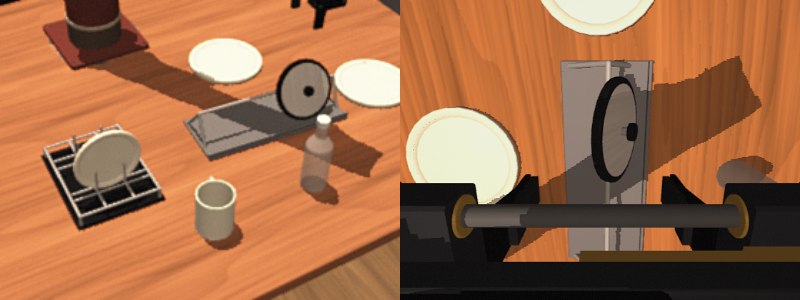

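The plate stands upright in the narrow gap at scene (110,160), with its top at about 0.177. The lid is at wrist (615,130) between the open fingers, with the knob on the +x side. I'll grasp it above the knob.

Call:
send_rows([
  [[0.001,0,-0.05],0,1],
  [[0.002,0,-0.1],0,1],
  [[0.002,0,-0.14],0,1],
  [[0.002,0,-0.159],0,1],
  [[0.002,0,-0.159],0,1],
  [[0.002,0,-0.159],0,0.2],
  [[0.002,0,-0.159],0,-0.2],
  [[0.002,0,-0.159],0,-0.4],
])

```text
time_s: 14.7
position: [0.5289, 0.3146, 0.1124]
tcp_rot: [0.0, 0.736, 0.677, 0.001]
contact_force: [0.1, -0.5, 0.4]
finger_gap: 0.0708
finger_force: 0.0
```

Call:
send_rows([
  [[0,0,0],0,-0.6],
  [[0,0,0],0,-0.8],
  [[0,0,0],0,-1],
  [[0,0,0],0,-1],
  [[0,0,0],0,-1],
  [[0,0,0],0,-1],
])

```text
time_s: 15.3
position: [0.5299, 0.3139, 0.1113]
tcp_rot: [0.001, 0.736, 0.677, 0.002]
contact_force: [4.2, -0.1, 3.0]
finger_gap: 0.0273
finger_force: 27.3
```

Call:
send_rows([
  [[0.004,0,0.004],0,-1],
  [[0.008,0,0.008],0,-1],
  [[0.012,0,0.012],0,-1],
  [[0.016,0,0.016],0,-1],
  [[0.02,0,0.02],0,-1],
  [[0.024,0,0.024],0,-1],
  [[0.026,0,0.026],0,-1],
  [[0.026,0,0.026],0,-1],
])

```text
time_s: 16.1
position: [0.5537, 0.3143, 0.1365]
tcp_rot: [-0.0, 0.736, 0.677, -0.0]
contact_force: [0.9, -0.4, -3.3]
finger_gap: 0.0134
finger_force: 29.8
```

Call:
send_rows([
  [[0,0,0.03],0,-1],
  [[0,0,0.07],0,-1],
  [[0,0,0.11],0,-1],
  [[0,0,0.134],0,-1],
  [[0,0,0.134],0,-1],
])

```text
time_s: 16.6
position: [0.555, 0.3149, 0.2744]
tcp_rot: [0.0, 0.736, 0.677, 0.003]
contact_force: [1.1, 0.3, -3.2]
finger_gap: 0.0137
finger_force: 29.9
```

Call:
send_rows([
  [[-0.006,-0.03,0],0.01,-1],
  [[-0.013,-0.07,0],0.02,-1],
  [[-0.021,-0.12,0],0.03,-1],
  [[-0.03,-0.165,0],0.044,-1],
  [[-0.038,-0.21,0],0.044,-1],
  [[-0.045,-0.25,0],0.044,-1],
  [[-0.048,-0.26,0],0.044,-1],
  [[-0.048,-0.26,0],0.044,-1],
])

```text
time_s: 17.4
position: [0.505, 0.0525, 0.2697]
tcp_rot: [-0.001, 0.722, 0.692, -0.0]
contact_force: [1.3, 0.3, -2.5]
finger_gap: 0.0141
finger_force: 30.0
```

Call:
send_rows([
  [[-0.006,-0.03,0],0,-1],
  [[-0.013,-0.07,0],0,-1],
  [[-0.021,-0.12,0],0,-1],
  [[-0.03,-0.165,0],0,-1],
  [[-0.036,-0.21,0],0,-1],
  [[-0.041,-0.245,0],0,-1],
  [[-0.0415,-0.26,0],0,-1],
  [[-0.0415,-0.26,0],0,-1],
])

```text
time_s: 18.2
position: [0.4646, -0.2066, 0.27]
tcp_rot: [0.0, 0.721, 0.693, -0.001]
contact_force: [0.4, 1.5, -3.3]
finger_gap: 0.0138
finger_force: 30.0
```

Call:
send_rows([
  [[0,0,0],0,-1],
  [[0,0,0],0,-1],
  [[0,0,0],0,-1],
])

```text
time_s: 18.5
position: [0.4649, -0.2043, 0.2703]
tcp_rot: [-0.0, 0.72, 0.694, -0.0]
contact_force: [0.3, -0.0, -3.4]
finger_gap: 0.0139
finger_force: 30.0
```

```bash
python3 chk.py .4645 -.206 .25 p4.png
```

```text
[ 0.4649 -0.2043  0.2703] [-0.     0.72   0.694 -0.   ]
scene 996 min [ 0.4627 -0.2743  0.1587] max [ 0.492  -0.132   0.2492]
  plane [ 0.4711 -0.2041  0.2089] [ 0.999 -0.038 -0.018]
   11 [ 0.4505 -0.2368  0.0708]
   6 [ 0.4515 -0.1735  0.0755]
   10 [ 0.4768 -0.2388  0.0718]
   43 [ 0.5716 -0.2425  0.0769]
   25 [ 0.5722 -0.1851  0.0784]
   31 [ 0.5757 -0.2428  0.0792]
   67 [ 0.5761 -0.1772  0.0762]
wrist 1095 min [ 0.4632 -0.2146  0.2267] max [ 0.4925 -0.1291  0.2497]
  plane [ 0.4829 -0.1931  0.2378] [ 0.623  0.19  -0.759]
   8 [ 0.4514 -0.1747  0.0857]
   269 [ 0.5683 -0.241   0.0786]
   350 [ 0.5707 -0.1776  0.0785]
top 64 min [ 0.4581 -0.1959  0.166 ] max [ 0.4875 -0.1283  0.2498]
  plane [ 0.4606 -0.1568  0.2114] [ 0.997 -0.072 -0.024]
   5 [ 0.4517 -0.1722  0.0748]
   4 [ 0.5674 -0.2406  0.0686]
   18 [ 0.5701 -0.1753  0.0735]
```

View pics/p4.png

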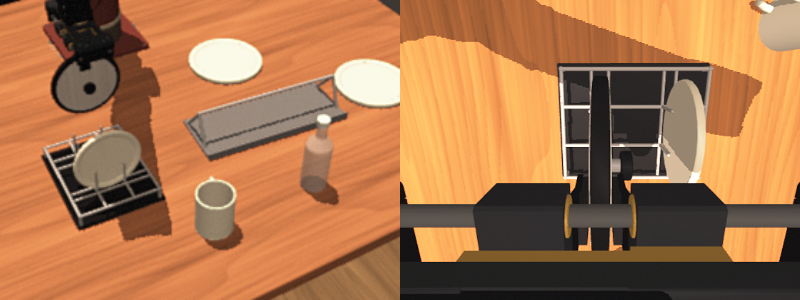

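The lid hangs upright above the wide gap at wrist (600,140), and the plate is still standing. I'll lower the lid.

Call:
send_rows([
  [[0,-0.002,-0.025],0,-1],
  [[0,-0.002,-0.05],0,-1],
  [[0,-0.002,-0.07],0,-1],
  [[0,-0.002,-0.085],0,-1],
  [[0,-0.002,-0.095],0,-1],
  [[0,-0.002,-0.105],0,-1],
  [[0,-0.002,-0.115],0,-1],
  [[0,-0.002,-0.115],0,-1],
])

```text
time_s: 19.45
position: [0.4639, -0.2076, 0.1545]
tcp_rot: [-0.001, 0.721, 0.693, -0.001]
contact_force: [-0.4, -0.1, -1.5]
finger_gap: 0.0137
finger_force: 30.0
```

Call:
send_rows([
  [[0,0,-0.003],0,-1],
  [[0,0,-0.006],0,-1],
  [[0,0,-0.009],0,-1],
  [[0,0,-0.011],0,-1],
  [[0,0,-0.011],0,-1],
])

```text
time_s: 19.95
position: [0.4643, -0.2078, 0.1443]
tcp_rot: [-0.0, 0.721, 0.693, -0.0]
contact_force: [0.5, 0.3, -3.1]
finger_gap: 0.0133
finger_force: 30.0
```

Call:
send_rows([
  [[0,0,-0.001],0,-1],
  [[0,0,-0.002],0,-1],
  [[0,0,-0.003],0,-1],
  [[0,0,-0.003],0,-1],
])

```text
time_s: 20.35
position: [0.4651, -0.2087, 0.1428]
tcp_rot: [0.001, 0.721, 0.693, 0.0]
contact_force: [-2.4, -0.7, 10.2]
finger_gap: 0.0141
finger_force: 30.0
```

Call:
send_rows([
  [[0,0,0.001],0,-1],
  [[0,0,0.001],0,-1],
  [[0,0,0.001],0,-0.65],
  [[0,0,0.001],0,-0.55],
  [[0,0,0.001],0,-0.4],
  [[0,0,0.001],0,-0.4],
  [[0,0,0.001],0,-0.4],
])

```text
time_s: 21.05
position: [0.4644, -0.2078, 0.1425]
tcp_rot: [-0.0, 0.721, 0.693, -0.0]
contact_force: [-0.7, -0.4, 0.7]
finger_gap: 0.0252
finger_force: 0.0
```

Call:
send_rows([
  [[0,0,0.01],0,-0.4],
  [[0,0,0.03],0,-0.4],
  [[0,0,0.06],0,-0.4],
  [[0,0,0.1],0,-0.4],
  [[0,0,0.13],0,0],
  [[0,0,0.13],0,0],
])

```text
time_s: 21.65
position: [0.4661, -0.2089, 0.277]
tcp_rot: [0.002, 0.721, 0.693, 0.002]
contact_force: [-0.4, -0.3, -0.1]
finger_gap: 0.0352
finger_force: 0.0
```

Call:
send_rows([
  [[0,0.03,0],0,0],
  [[0,0.07,0],0,0],
  [[0,0.12,0],0,0],
  [[0,0.17,0],0,0],
  [[0,0.21,0],0,0],
  [[0,0.25,0],0,0],
  [[0,0.25,0],0,0],
])

```text
time_s: 22.35
position: [0.4637, 0.0477, 0.2722]
tcp_rot: [-0.0, 0.718, 0.696, -0.0]
contact_force: [0.8, 0.4, 0.6]
finger_gap: 0.0436
finger_force: 0.0
```

Run:
```python
from h import *
ims=[]
for n in("scene","top"):
    im,d,K,T=cam(n); w=cloud(d,K,T)
    for x0,y0 in((.574,-.21),(.4645,-.206)):
        m=(abs(w[...,0]-x0)<.04)&(abs(w[...,1]-y0)<.09)&(w[...,2]>.1); p=w[m]
        print(n,x0,len(p),p.min(0).round(4),p.max(0).round(4),[np.median(q,0).round(4).tolist() for q in(p[p[:,2]>.165],p[p[:,2]<.12]) if len(q)])
    ims.append(im)
save("f.png",np.hstack([cv2.resize(ims[0][180:300,140:300],(400,300)),cv2.resize(ims[1][160:280,280:440],(400,300))]))
```

```text
scene 0.574 784 [ 0.5634 -0.2857  0.1   ] [ 0.5834 -0.135   0.1778] [[0.5755, -0.2114, 0.1711], [0.5738, -0.2154, 0.11]]
scene 0.4645 847 [ 0.4545 -0.2804  0.1002] [ 0.496  -0.1325  0.1792] [[0.4694, -0.2087, 0.1715], [0.4714, -0.2115, 0.1098]]
top 0.574 287 [ 0.5653 -0.2837  0.1   ] [ 0.5803 -0.1368  0.1795] [[0.5728, -0.214, 0.1716], [0.5689, -0.2065, 0.1096]]
top 0.4645 319 [ 0.4554 -0.2812  0.1014] [ 0.4917 -0.1315  0.1817] [[0.4644, -0.2024, 0.1717], [0.4792, -0.2043, 0.1096]]
```

View pics/f.png

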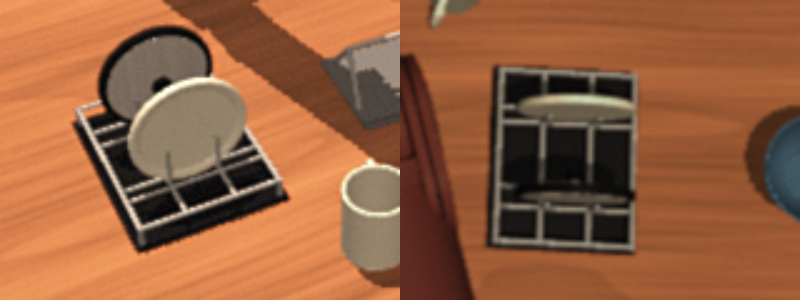

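Both discs stand upright in their gaps: the plate at (187,130) and the lid at (155,80), with tops at about 0.177 (0.176 expected). The arm is clear of them.

```bash
python3 -c "
from workcell import bot
print(bot.sign_off())"
```

```text
the job is handed in; nothing more can be done
None
```

The plate now stands in the narrow gap and the lid in the wide gap, both upright and fully down on the base wires by camera measurement; I handed the job in at about 22 s, and the arm never touched the mug, bowl or soap.

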